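# Clear up the spice corner after grinding

### The job

The spice grinding is done, so put everything loose back where its kind belongs: the two loose spice jars upright in the wooden tray beside the one already there; each wooden stopper lid seated fully home on the glass canister it fits, flange down on the rim; and the pestle, head down, in the mortar. Do not shove the canisters, the mortar or the tray about, or knock over any of them or the jar in the tray.

Things in the scene. Friction and masses are not known exactly. Their poses are not given: they have to be found in the camera images.
- jar_a: One of two identical loose spice jars: closed amber glass spice jar, steel screw cap (leave it on), standing on the counter, 0.12 to 0.22 kg, 94 mm tall: body 40 mm across to 68 mm height, cap 37 mm across from 76 to 94 mm. Origin: centre of its underside, z up its axis.
- jar_b: The other loose spice jar: closed amber glass spice jar, steel screw cap (leave it on), standing on the counter, 0.12 to 0.22 kg, 94 mm tall: body 40 mm across to 68 mm height, cap 37 mm across from 76 to 94 mm. Origin: centre of its underside, z up its axis.
- jar_kept: The third spice jar, the same as jar_a, already standing in the middle of the tray; it stays there. Origin: centre of its underside, z up along its axis.
- lid_wide: larger wooden stopper lid, 0.13 to 0.21 kg, standing on its cork plug, knob up. From below: plug tapering from 75 mm across at its foot to 91 at 20 mm height; flange 104 mm across, 20 to 30 mm; round knob, 20 mm across at 30 mm, 28 across from 44 to 62, top at 66. Fits only the wide canister: plug in the mouth (the taper centres it), flange on the rim. Origin: centre of plug's foot, z up.
- lid_narrow: smaller wooden stopper lid, 0.11 kg, standing on its cork plug, knob up. From below: plug tapering from 49 mm across at its foot to 65 at 20 mm height; flange 78 mm across, 20 to 30 mm; round knob, 20 mm across at 30 mm, 28 across from 44 to 62, top at 66. Fits only the narrow canister: plug in the mouth (the taper centres it), flange on the rim. Origin: centre of plug's foot, z up.
- pestle: Pale wooden pestle, 150 mm tall, 0.12 to 0.2 kg, standing on the counter on its thick head: head 42 mm across from 6 to 28 mm height, flat foot 34 mm across; neck 24 mm across at 80 mm, grip 28 mm at 110 mm and 30 mm at 135 mm, rounded top. Origin: centre of the flat foot, z up its axis to the grip end.
- tray: Low open tray of pale wood, 70 mm (its x) by 180 mm (its y) by 26 mm high, loose, 0.6 kg; walls and floor 6 mm thick, so 58 by 168 mm inside, floor at 6 mm height. Holds a row of three jars along its y: one at the middle already, free places centred about 56 mm to either side along y. Origin: centre of its underside.
- canister_wide: The wide, low glass canister, standing open on the counter, not fixed, about 0.9 kg: clear glass, 104 mm across outside, mouth 96 mm across, wall 4 mm, rim 110 mm high, star anise heaped low inside it. Origin: centre of its underside, z up along its axis.
- canister_narrow: The narrow, tall glass canister, standing open on the counter, not fixed, about 0.9 kg: clear glass, 78 mm across outside, mouth 70 mm across, wall 4 mm, rim 130 mm high, cinnamon sticks standing 90 mm high inside it. Origin: centre of its underside, z up along its axis.
- mortar: White ceramic mortar, a thick-walled open bowl, not fixed, 1.8 kg: 130 mm across and 85 mm high at the rim, 90 mm across at the foot, wall 11 mm; inside floor flat at 14 mm height, about 72 mm across, mouth about 108 mm. The pestle stands or leans in it. Origin: centre of its underside, z up.
Mind the look-alikes: they are no part of the job. Leave any turquoise look-alike of the pestle alone. What is shaped like the tray but purple is not meant.

How it is judged:
By the outcome, as a careful person would: the job done as asked, in the order asked, and still so for the second after the job is handed in, with the robot touching nothing.
It also fails if it takes over 125 s, if anything falls off the work surface, if the arm or the gripper's body presses on something with over 40 N, if the wrist force passes 120 N, or if a joint passes its speed limit or range.

### The arm

A 6-joint arm with a two-finger parallel gripper is mounted at the origin on the work surface. World frame = base frame: x ahead of the robot, y to its left, z up, the work surface at z = 0. Lengths are in m, angles in rad, forces in N, time in s.
With the tool pointing down it reaches from about 0.375 to 0.9 m from the base axis. Payload 3.1 kg.
Tool frame: the origin (TCP) lies between the finger pads; the fingertips stand 22 mm ahead of it and the grasp point (between the pads) lies 3 mm ahead of it; z points along the fingers, y is the line along which they close (so a half turn about z gives the same grasp; the last joint's range is limited). The gripper opens to 87 mm and grips with 3 to 60 N. Pads are 19 mm wide; open, the fingers measure 117 mm over their backs; the gripper's body (75 mm by 190 mm) begins 51 mm behind the grasp point.
Start: joints at [1.008, 0.527, 1.433, -0, 1.181, -0.178], TCP at [0.235, 0.579, 0.245] pointing down, gripper open.
Joint ranges: [-3.08, 3.08], [-0.75, 2.2], [0.22, 2.44], [-1.43, 4.57], [0, 2.65], [-2.85, 2.85]. Speed limits (rad/s): [2.79, 2.79, 3.14, 3.14, 3.14, 3.14].

### API

Orientations are given as a unit quaternion [x, y, z, w].
In Python, from rig import robot gives the robot as it stands.
- The arm moves only by the tool move_arm, never from a script. Its argument "series" is text: rows parted by semicolons, each of 6 numbers parted by spaces: the shift along the tool's x, y, z in mm, then the turn, a rotation vector about the tool's x, y, z in degrees. In form: dx dy dz ax ay az; .... A call has 1 to 8 rows; each row is the pose to reach, as a shift and turn from the pose commanded when the call began, along the tool's axes at that moment; what a row does not reach only later rows make up. A row lasts 1/12 s, in which the tool goes at most 41.7 mm and 7.16 degrees, less where a joint would pass 70% of its speed; a pose out of reach is approached as far as the arm can. A call with a gripper value outside its range is refused whole. "jaw" is the opening, from 0 (shut) to 1 (fully open), set as the call begins (left out, the last holds). The fingers move at their own pace and stop on an object; "newtons" is the grip in N (left out, the last holds). Time passes only in rows, so rows that repeat a pose let the fingers close. It gives the time, the measured TCP pose, the force, the opening and the grip force at its end, in the units of the state.
- robot.get_obs(): the state, without advancing time (a new reading comes with each control period).
- robot.camera(name): name is "side" or "top"; returns a dict with "img" (480x640x3 uint8, red, green, blue), "mtx" (3x3 intrinsics, pixels), "distortion" ([k1, k2, p1, p2, k3] as OpenCV has them; the pictures are not rectified), "world_to_cam" (4x4, takes a point from world to camera coordinates). Camera axes: x right, y down, z forward; pixel columns grow to the right and rows downward; lengths in m; the calibration is good to about 2 mm. A picture is of the moment at which its call begins. There is no depth.
- robot.hand_in(): hands the job in; it is judged then, once.
Trained networks look in a picture, given as the dict that the camera call returned (one of the last four; its "shot" number tells which), for a name from the list of things; names that differ only in an ending like _2 or _b are one class to them, and where a whole thing is asked for, a point or a joint stands for the part that bears it (a point fixed in the world has none). Each returns a list of dicts, best first, with "p" (0 to 1); they miss things now and then, are a little off and sometimes report something else, mostly with a low value. They report only what shows in the picture. A call takes as long as a camera call. They do not tell look-alikes from the thing itself.
- robot.search_frame(picture, thing): "xyz" ([x, y, z] in m, in world coordinates, good to about 4 mm: the middle of the surface that is visible of it).
- robot.tip_of(picture, thing): "xyz" ([x, y, z] in m, in world coordinates, good to about 4 mm: a listed point, or the origin of a listed thing).
The state is a dict: "time": time; "q": joint angles; "joint_velocities": joint speeds; "joint_torque": joint torques, N m; "position": TCP position; "tool_rot": TCP orientation; "ft_force": force on the tool from outside, world axes, zero at the start; "moment": the same for the moment, N m; "grip_width": finger opening in m; "grip_force": force on a finger pad.
Only numpy, scipy, OpenCV 4.12 (cv2) and the standard library are available. Lean on these libraries where they do the work, as an engineer would, in place of code of your own. Each camera call takes 0.05 s, during which the arm holds its last target. There are 200 camera calls.

## Working session

There is one attempt and no reset: what is moved stays moved. The work goes in short steps, Python scripts to look and compute and a tool call to move; the robot and the scene stay as the last step left them, time stands still between calls to the robot, and variables do not carry over. Pictures are saved under pics/ and viewed, at most 14 in all, crops included, and the job is handed in when it is done.

Besides the shell and the picture viewer there is one more tool, called after "Emit:" as name(argument=value, ...) on one line, values as JSON. move_arm: Moves the arm, as the interface text tells. Its arguments: {"type":"object","properties":{"series":{"type":"string"},"jaw":{"type":"number"},"newtons":{"type":"number"}},"required":["series"]}

```bash
mkdir -p pics
cat > look.py <<'E'
from rig import robot
import cv2,sys
tag=sys.argv[1]; names=sys.argv[2:]
for c in ("top","side"):
    p=robot.camera(c); cv2.imwrite(f"pics/{c}_{tag}.png",p["img"][:,:,::-1])
    for n in names:
        print(c,n,[([round(v,3) for v in d["xyz"]],round(d["p"],2)) for d in robot.tip_of(p,n)][:5])
o=robot.get_obs(); print(o["time"],o["position"],o["tool_rot"],o["q"],o["grip_width"])
E
python3 look.py a jar_a lid_wide lid_narrow pestle tray canister_wide canister_narrow mortar
```

```text
top jar_a [([0.416, -0.22, 0.002], 0.62), ([0.338, -0.316, -0.0], 0.55), ([0.643, -0.13, -0.002], 0.18)]
top lid_wide [([0.447, -0.107, -0.001], 0.74)]
top lid_narrow [([0.457, 0.107, 0.001], 0.78)]
top pestle [([0.323, 0.117, -0.002], 0.69), ([0.421, 0.208, 0.001], 0.66)]
top tray [([0.413, 0.575, -0.002], 0.87), ([0.545, 0.352, 0.0], 0.59)]
top canister_wide [([0.642, -0.135, 0.001], 0.63)]
top canister_narrow [([0.659, 0.11, -0.002], 0.71), ([0.416, -0.222, -0.001], 0.32)]
top mortar [([0.568, -0.35, 0.001], 0.95)]
side jar_a [([0.341, -0.311, -0.003], 0.89), ([0.413, -0.223, -0.002], 0.67)]
side lid_wide [([0.439, -0.107, 0.002], 0.8)]
side lid_narrow [([0.457, 0.106, -0.0], 0.75)]
side pestle [([0.418, 0.213, 0.001], 0.93), ([0.322, 0.118, 0.0], 0.59)]
side tray [([0.549, 0.355, -0.003], 0.77), ([0.419, 0.578, 0.002], 0.73), ([0.57, -0.353, 0.001], 0.44)]
side canister_wide [([0.645, -0.13, -0.002], 0.94)]
side canister_narrow [([0.656, 0.115, 0.001], 0.74)]
side mortar [([0.57, -0.356, 0.0], 0.63)]
0.9 [0.2345722  0.57928384 0.24456953] [1.91219101e-01 9.81547378e-01 1.63760176e-05 4.53982982e-06] [ 1.00748715e+00  5.27458228e-01  1.43271430e+00  3.68491443e-06
  1.18138631e+00 -1.78502546e-01] 0.0869867451714736
```

View pics/top_a.png

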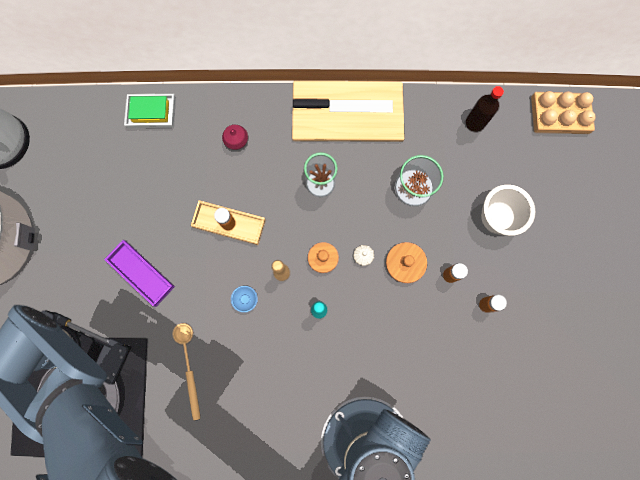

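View pics/side_a.png

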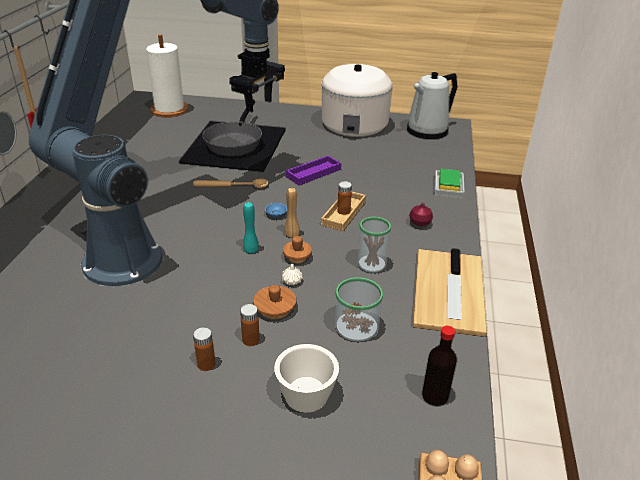

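The pictures show, in the top view, the loose jars at about (457,272) and (493,303), the lids at (323,257) and (407,262), and the wooden pestle at (281,270). The tray is at (228,222), the green canister rims at (321,169) and (421,177), and the mortar at (508,211). The turquoise pestle (319,310) and purple tray (140,272) are the look-alikes. Next I refine the positions.

```bash
cat > refine.py <<'E'
from rig import robot
import cv2,numpy as np
def toz(p,uv,z):
    n=cv2.undistortPoints(np.array([[uv]],float),np.array(p["mtx"]),np.array(p["distortion"]))[0,0]
    T=np.array(p["world_to_cam"]);R=T[:3,:3];c=-R.T@T[:3,3];d=R.T@np.array([n[0],n[1],1]);return (c+d*(z-c[2])/d[2])
def proj(p,w):
    T=np.array(p["world_to_cam"]);r,_=cv2.Rodrigues(T[:3,:3])
    return cv2.projectPoints(np.array([w],float),r,T[:3,3],np.array(p["mtx"]),np.array(p["distortion"]))[0][0,0]
def circ(p,mask,z,near,rad):
    # outer contour points near -> plane z, fit circle
    ys,xs=np.nonzero(mask); w=np.array([toz(p,(x,y),z)[:2] for x,y in zip(xs,ys)])
    w=w[np.linalg.norm(w-near,axis=1)<rad*1.5+.02]
    A=np.c_[2*w,np.ones(len(w))];s=np.linalg.lstsq(A,(w**2).sum(1),rcond=None)[0]
    return s[:2].round(4),round(float(np.sqrt(s[2]+s[:2]@s[:2])),4),len(w)
if __name__=="__main__":
  acc={}
  for k in range(3):
    for c in("top","side"):
        p=robot.camera(c)
        for n in "jar_a lid_wide lid_narrow pestle tray canister_wide canister_narrow mortar".split():
            for d in robot.tip_of(p,n):
                if d["p"]>.4: acc.setdefault((n,c),[]).append(np.round(d["xyz"][:2],3).tolist())
        h=cv2.cvtColor(p["img"],cv2.COLOR_RGB2HSV)
        if k==0:
            g=cv2.inRange(h,(55,70,50),(85,255,255))
            for near,z,r in(((.643,-.133),.11,.05),((.657,.112),.13,.037)): print(c,"rim",circ(p,g,z,near,r))
            o=cv2.inRange(h,(5,130,90),(16,255,255))
            cs,_=cv2.findContours(o,cv2.RETR_EXTERNAL,cv2.CHAIN_APPROX_NONE)
            for near,r in(((.443,-.107),.052),((.457,.107),.039)):
                u=proj(p,(*near,.025)); 
                for ct in cs:
                    if cv2.contourArea(ct)>150 and cv2.pointPolygonTest(ct,tuple(map(float,u)),True)>0:
                        m=np.zeros(g.shape,np.uint8);cv2.drawContours(m,[ct],-1,255,1);print(c,"lid",circ(p,m,.03,near,r))
            if c=="top":
                t=cv2.inRange(h,(14,60,100),(30,255,255));t=cv2.morphologyEx(t,cv2.MORPH_CLOSE,np.ones((5,5)))
                cs,_=cv2.findContours(t,cv2.RETR_EXTERNAL,cv2.CHAIN_APPROX_NONE)
                u=proj(p,(.546,.353,.02))
                for ct in cs:
                    if cv2.pointPolygonTest(ct,tuple(map(float,u)),True)>-15 and cv2.contourArea(ct)>500:
                        W=np.array([toz(p,q[0].tolist(),.026)[:2] for q in ct],np.float32)
                        print("tray",cv2.minAreaRect(W),cv2.boxPoints(cv2.minAreaRect(W)).round(3).tolist())
  for k,v in acc.items(): print(k,v)
E
python3 refine.py
```

```text
top rim (array([ 0.6428, -0.1331]), 0.0504, 211)
top rim (array([0.6537, 0.1135]), 0.0372, 174)
top lid (array([ 0.4409, -0.1043]), 0.0504, 113)
top lid (array([0.4514, 0.1075]), 0.036, 101)
tray ((0.5439399480819702, 0.35022154450416565), (0.18498538434505463, 0.07409211248159409), 74.9593505859375) [[0.48399999737739563, 0.2709999978542328], [0.5559999942779541, 0.25099998712539673], [0.6039999723434448, 0.4300000071525574], [0.5320000052452087, 0.4490000009536743]]
side rim (array([ 0.646 , -0.1406]), 0.0502, 377)
side rim (array([0.6566, 0.1044]), 0.0373, 208)
side lid (array([ 0.4447, -0.1135]), 0.0534, 106)
side lid (array([0.4556, 0.1019]), 0.0464, 78)
('jar_a', 'top') [[0.34, -0.313], [0.415, -0.222], [0.338, -0.314], [0.414, -0.226], [0.415, -0.221], [0.338, -0.313]]
('lid_wide', 'top') [[0.443, -0.11], [0.544, 0.351], [0.42, 0.211], [0.442, -0.106]]
('lid_narrow', 'top') [[0.456, 0.106], [0.457, 0.106], [0.441, -0.106], [0.454, 0.108]]
('pestle', 'top') [[0.419, 0.213], [0.322, 0.116], [0.421, 0.21], [0.324, 0.116], [0.418, 0.21], [0.322, 0.116]]
('tray', 'top') [[0.545, 0.
[... 371 characters left out ...]
12], [0.415, -0.222], [0.338, -0.312], [0.344, -0.312], [0.413, -0.222]]
('lid_wide', 'side') [[0.44, -0.106], [0.441, -0.106]]
('lid_narrow', 'side') [[0.457, 0.106], [0.455, 0.108], [0.456, 0.105]]
('pestle', 'side') [[0.325, 0.119], [0.422, 0.21], [0.323, 0.117], [0.42, 0.211], [0.319, 0.119], [0.551, 0.357], [0.423, 0.215]]
('tray', 'side') [[0.419, 0.577], [0.55, 0.352], [0.548, 0.353], [0.418, 0.578], [0.414, 0.579], [0.548, 0.354], [0.34, -0.312]]
('canister_wide', 'side') [[0.646, -0.136], [0.646, -0.135], [0.642, -0.135], [0.567, -0.358]]
('canister_narrow', 'side') [[0.656, 0.114], [0.654, 0.114], [0.653, 0.115]]
('mortar', 'side') [[0.568, -0.354], [0.57, -0.356], [0.569, -0.354]]
```

```bash
cat > go.py <<'E'
# usage: go.py x y z ... : chained shifts (mm, in current tool axes) and turn to yaw -15 deg
from rig import robot
import sys,numpy as np
from scipy.spatial.transform import Rotation as R
o=robot.get_obs(); M=R.from_quat(o["tool_rot"])
a=np.radians(-15); y=np.array([np.cos(a),np.sin(a),0]); z=np.array([0,0,-1]); G=R.from_matrix(np.c_[np.cross(y,z),y,z])
print("t",round(o["time"],2),"pos",o["position"].round(4),"F",np.round(o["ft_force"],1),"w",round(o["grip_width"],4),"gf",o["grip_force"])
print("turn",np.degrees((M.inv()*G).as_rotvec()).round(2))
v=list(map(float,sys.argv[1:]))
for i in range(0,len(v),3):
    print("from now",(M.inv().apply(np.array(v[i:i+3])-o["position"])*1000).round(1),"ideal frame",(G.inv().apply(np.array(v[i:i+3])-o["position"])*1000).round(1))
E
python3 go.py .4145 -.222 .245
```

```text
t 3.6 pos [0.2346 0.5793 0.2446] F [0.  0.7 0.2] w 0.0868 gf 0.0
turn [ 0.    0.   82.96]
from now [-4.675e+02 -6.752e+02 -4.000e-01] ideal frame [-7.274e+02  3.812e+02 -4.000e-01]
```

Emit:
move_arm(series="-380 -364 -20 0 0 83;-380 -364 -20 0 0 83;-380 -364 -20 0 0 83;-380 -364 -20 0 0 83;-380 -364 -20 0 0 83;-380 -364 -20 0 0 83;-380 -364 -20 0 0 83;-380 -364 -20 0 0 83", jaw=1)

```text
time: 4.27
position: [0.3715, 0.2737, 0.2576]
tool_rot: [0.641, 0.768, 0.0, 0.0]
ft_force: [0.2, -0.8, 0.2]
grip_width: 0.0867
grip_force: 0.0
```

```bash
python3 go.py .44 .1 .265 .4145 -.222 .245
```

```text
t 4.27 pos [0.3715 0.2737 0.2576] F [ 0.2 -0.8  0.2] w 0.0867 gf 0.0
turn [ 4.000e-02 -2.000e-02  2.533e+01]
from now [-183.2   36.3   -7.4] ideal frame [-150.   111.2   -7.4]
from now [-495.4  -46.6   12.5] ideal frame [-467.7  169.9   12.6]
```

Emit:
move_arm(series="-320 -30 10 0 0 25.3;-320 -30 10 0 0 25.3;-320 -30 10 0 0 25.3;-320 -30 10 0 0 25.3;-320 -30 10 0 0 25.3;-320 -30 10 0 0 25.3;-320 -30 10 0 0 25.3;-320 -30 10 0 0 25.3")

```text
time: 4.93
position: [0.4013, -0.0479, 0.2476]
tool_rot: [0.792, 0.611, 0.0, 0.001]
ft_force: [1.2, 0.9, -0.1]
grip_width: 0.087
grip_force: 0.0
```

Emit:
move_arm(series="0 0 0 0 0 0;0 0 0 0 0 0;0 0 0 0 0 0")

```text
time: 5.18
position: [0.4003, -0.0442, 0.2472]
tool_rot: [0.792, 0.611, -0.0, -0.0]
ft_force: [-0.5, 0.6, 0.8]
grip_width: 0.087
grip_force: 0.0
```

```bash
python3 go.py .4145 -.222 .142 .4145 -.222 .092
```

```text
t 5.18 pos [ 0.4003 -0.0442  0.2472] F [-0.5  0.6  0.8] w 0.087 gf 0.0
turn [-0.04 -0.03  0.31]
from now [-168.4   58.9  105. ] ideal frame [-168.    59.7  105.2]
from now [-168.5   58.9  155. ] ideal frame [-168.    59.7  155.2]
```

Emit:
move_arm(series="-168.5 59 40 0 0 0.3;-168.5 59 40 0 0 0.3;-168.5 59 40 0 0 0.3;-168.5 59 40 0 0 0.3;-168.5 59 40 0 0 0.3;-168.5 59 75 0 0 0.3;-168.5 59 105 0 0 0.3;-168.5 59 105 0 0 0.3")

```text
time: 5.85
position: [0.4127, -0.2188, 0.1382]
tool_rot: [0.793, 0.61, -0.001, -0.006]
ft_force: [-0.2, 0.4, 0.4]
grip_width: 0.0869
grip_force: 0.0
```

```bash
python3 go.py .4145 -.222 .092; python3 look.py b jar_a
```

```text
t 5.85 pos [ 0.4127 -0.2188  0.1382] F [-0.2  0.4  0.4] w 0.0869 gf 0.0
turn [-0.59 -0.31  0.14]
from now [-2.9  3.1 46.1] ideal frame [-2.6  2.6 46.2]
top jar_a []
side jar_a [([0.342, -0.315, -0.002], 0.88), ([0.415, -0.224, -0.0], 0.81)]
6.05 [ 0.4161776  -0.22192716  0.14358738] [7.92431604e-01 6.09959867e-01 2.42719825e-04 1.02756632e-03] [-7.27523188e-01  4.90687134e-01  1.90856654e+00  1.39887903e-04
  7.40229408e-01 -4.68850789e-01] 0.0868511201014863
```

Emit:
move_arm(series="0 0 25 0 0 0;0 0 45 0 0 0;0 0 51 0 0 0;0 0 51 0 0 0;0 0 51 0 0 0")

```text
time: 6.47
position: [0.4159, -0.2227, 0.0924]
tool_rot: [0.793, 0.609, 0.0, 0.001]
ft_force: [0.2, -0.1, -0.1]
grip_width: 0.087
grip_force: 0.0
```

Emit:
move_arm(series="0 0 0 0 0 0;0 0 0 0 0 0;0 0 0 0 0 0;0 0 0 0 0 0;0 0 0 0 0 0;0 0 0 0 0 0", jaw=0.3, newtons=25)

```text
time: 6.97
position: [0.4153, -0.2226, 0.0914]
tool_rot: [0.793, 0.609, 0.0, 0.0]
ft_force: [-0.7, 0.7, 0.2]
grip_width: 0.0551
grip_force: 0.0
```

```bash
python3 go.py .5325 .298 .29
```

```text
t 6.97 pos [ 0.4153 -0.2226  0.0914] F [-0.7  0.7  0.2] w 0.0551 gf 0.0
turn [0.02 0.01 0.05]
from now [ 533.2  -21.  -198.7] ideal frame [ 533.2  -21.5 -198.6]
```

Emit:
move_arm(series="0 0 0 0 0 0;0 0 0 0 0 0;0 0 0 0 0 0;0 0 0 0 0 0;0 0 0 0 0 0;0 0 0 0 0 0", jaw=0.3)

```text
time: 7.47
position: [0.4149, -0.2223, 0.0912]
tool_rot: [0.793, 0.609, -0.0, -0.0]
ft_force: [-1.7, 0.5, 0.1]
grip_width: 0.0364
grip_force: 25.1
```

Emit:
move_arm(series="0 0 -10 0 0 0;0 0 -30 0 0 0;0 0 -60 0 0 0;0 0 -100 0 0 0;0 0 -140 0 0 0;0 0 -180 0 0 0;0 0 -190 0 0 0;0 0 -190 0 0 0")

```text
time: 8.13
position: [0.417, -0.2239, 0.2848]
tool_rot: [0.793, 0.609, 0.001, 0.005]
ft_force: [0.2, 0.6, -2.2]
grip_width: 0.0363
grip_force: 25.1
```

```bash
python3 go.py .5325 .298 .29
```

```text
t 8.13 pos [ 0.417  -0.2239  0.2848] F [ 0.2  0.6 -2.2] w 0.0363 gf 25.10511960292206
turn [0.48 0.23 0.07]
from now [534.  -22.8  -7.6] ideal frame [534.  -23.5  -5.2]
```

Emit:
move_arm(series="15 -1 0 0 0 0;45 -2 0 0 0 0;82 -3 0 0 0 0;122 -5 0 0 0 0;162 -6 0 0 0 0;202 -8 0 0 0 0;242 -10 0 0 0 0;282 -11 0 0 0 0")

```text
time: 8.8
position: [0.4758, 0.0549, 0.279]
tool_rot: [0.793, 0.609, -0.002, -0.002]
ft_force: [1.1, -0.2, -2.0]
grip_width: 0.0362
grip_force: 25.1
```

Emit:
move_arm(series="40 -2 0 0 0 0;80 -4 0 0 0 0;120 -5 0 0 0 0;160 -6 0 0 0 0;197 -7 0 0 0 0;228 -9 0 0 0 0;246 -10 0 0 0 0;251 -10 0 0 0 0")

```text
time: 9.47
position: [0.5314, 0.3009, 0.2781]
tool_rot: [0.792, 0.611, -0.001, -0.001]
ft_force: [0.1, 0.3, -2.0]
grip_width: 0.0362
grip_force: 25.1
```

```bash
python3 look.py c tray; python3 go.py .5325 .298 .14
```

```text
top tray [([0.416, 0.577, -0.002], 0.63)]
side tray [([0.549, 0.353, 0.0], 0.92), ([0.414, 0.577, 0.002], 0.86)]
9.6667 [0.53143328 0.2966154  0.27957111] [ 7.93178393e-01  6.08986369e-01 -1.89030335e-03 -2.55072120e-04] [ 3.26012128e-01  4.69986911e-01  1.43243960e+00 -7.79383436e-04
  1.24290907e+00  5.87493975e-01] 0.03648708234178066
t 9.67 pos [0.5314 0.2966 0.2796] F [-0.  -0.4 -1.8] w 0.0365 gf 25.109995984093985
turn [-0.16  0.15  0.03]
from now [  2.    1.1 139.6] ideal frame [  1.6   0.7 139.6]
```

Emit:
move_arm(series="1.5 1 30 0 0 0;1.5 1 70 0 0 0;1.5 1 105 0 0 0;1.5 1 130 0 0 0;1.5 1 150 0 0 0;1.5 1 165 0 0 0;1.5 1 170 0 0 0;1.5 1 170 0 0 0")

```text
time: 10.33
position: [0.5327, 0.2972, 0.1098]
tool_rot: [0.794, 0.608, -0.002, -0.001]
ft_force: [-1.0, 1.2, -1.1]
grip_width: 0.0362
grip_force: 25.1
```

```bash
python3 look.py d jar_kept; python3 go.py .5325 .298 .0972; python3 -c "
import cv2;a=cv2.imread('pics/top_d.png')[150:300,150:350];b=cv2.imread('pics/side_d.png')[120:270,250:450]
cv2.imwrite('pics/crop_d.png',cv2.resize(cv2.hconcat([a,b]),None,fx=2,fy=2))"
```

```text
top jar_kept []
side jar_kept [([0.55, 0.358, 0.004], 0.52)]
10.5333 [0.53475781 0.29897235 0.11273873] [7.93211244e-01 6.08944864e-01 1.35364436e-03 4.93578245e-04] [ 3.27634426e-01  6.79419546e-01  1.57313333e+00 -8.38831619e-05
  8.86158863e-01  5.89022704e-01] 0.036553867877871876
t 10.53 pos [0.5348 0.299  0.1127] F [-0.5  0.3 -1.3] w 0.0366 gf 25.104484383773524
turn [ 0.14 -0.09  0.03]
from now [-1.5 -2.  15.5] ideal frame [-1.5 -1.9 15.5]
```

View pics/crop_d.png

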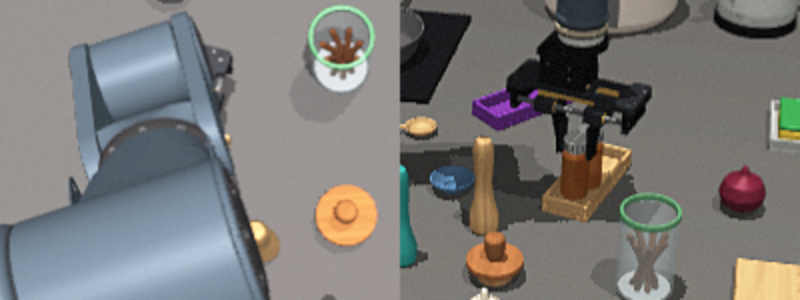

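The side crop shows the jar held upright just above the near end of the tray, clear of the kept jar at about (590,155). I lower and release it.

Emit:
move_arm(series="-1 -1 6 0 0 0;-1 -1 11 0 0 0;-1 -1 14.5 0 0 0;-1 -1 15.5 0 0 0;-1 -1 15.5 0 0 0;-1 -1 15.5 0 0 0")

```text
time: 11.03
position: [0.5322, 0.2986, 0.097]
tool_rot: [0.793, 0.609, 0.0, -0.0]
ft_force: [-3.4, 0.0, 7.4]
grip_width: 0.0365
grip_force: 25.6
```

```bash
python3 go.py .5325 .298 .0972
```

```text
t 11.03 pos [0.5322 0.2986 0.097 ] F [-3.4  0.   7.4] w 0.0365 gf 25.561593696620548
turn [-0.01 -0.01  0.07]
from now [-0.5  0.5 -0.2] ideal frame [-0.5  0.5 -0.2]
```

Contact at 7 N. I open the jaws and then rise.

Emit:
move_arm(series="0 0 0 0 0 0;0 0 0 0 0 0;0 0 0 0 0 0;0 0 0 0 0 0;0 0 0 0 0 0;0 0 0 0 0 0;0 0 0 0 0 0", jaw=1)

```text
time: 11.62
position: [0.5325, 0.2983, 0.0955]
tool_rot: [0.793, 0.609, -0.0, -0.0]
ft_force: [-0.3, -1.4, -0.1]
grip_width: 0.0752
grip_force: 0.0
```

Emit:
move_arm(series="0 0 -15 0 0 0;0 0 -40 0 0 0;0 0 -80 0 0 0;0 0 -120 0 0 0;-10 0 -150 0 0 0;-45 1 -150 0 0 0;-85 2 -150 0 0 0;-125 4 -150 0 0 0")

```text
time: 12.28
position: [0.5037, 0.1759, 0.2466]
tool_rot: [0.792, 0.61, 0.001, 0.001]
ft_force: [0.3, -0.2, -0.7]
grip_width: 0.0869
grip_force: 0.0
```

```bash
python3 look.py e jar_a; python3 go.py .4 -.1 .245 .339 -.3125 .145
```

```text
top jar_a [([0.339, -0.314, -0.002], 0.9), ([0.532, 0.298, 0.004], 0.55)]
side jar_a [([0.531, 0.299, 0.004], 0.91), ([0.343, -0.31, -0.0], 0.74), ([0.457, 0.103, -0.001], 0.58)]
12.4833 [0.50424436 0.17571763 0.24594947] [ 7.93866598e-01  6.08091856e-01  3.33502254e-04 -9.12994849e-05] [1.25651264e-01 4.03378507e-01 1.65939783e+00 5.60362666e-04
 1.07833221e+00 3.88873153e-01] 0.08697602871046849
t 12.48 pos [0.5042 0.1757 0.2459] F [ 0.7 -0.2 -0. ] w 0.087 gf 0.0
turn [ 0.01 -0.04 -0.1 ]
from now [-293.4  -28.8    0.8] ideal frame [-293.3  -29.3    0.9]
from now [-514.5  -32.4  100.6] ideal frame [-514.4  -33.3  100.9]
```

Emit:
move_arm(series="-25 -2 0 0 0 0;-65 -4 0 0 0 0;-105 -6 0 0 0 0;-145 -9 0 0 0 0;-185 -11 0 0 0 0;-225 -14 0 0 0 0;-265 -16 0 0 0 0;-305 -19 0 0 0 0")

```text
time: 13.15
position: [0.4077, -0.1142, 0.2459]
tool_rot: [0.792, 0.61, 0.001, 0.001]
ft_force: [0.9, -0.7, 0.7]
grip_width: 0.0872
grip_force: 0.0
```

Emit:
move_arm(series="-40 -2 10 0 0 0;-80 -4 20 0 0 0;-120 -7 35 0 0 0;-160 -10 55 0 0 0;-190 -12 75 0 0 0;-205 -13 92 0 0 0;-209 -13 100 0 0 0;-209 -13 100 0 0 0")

```text
time: 13.82
position: [0.3408, -0.3118, 0.144]
tool_rot: [0.793, 0.609, 0.0, -0.002]
ft_force: [0.1, -0.7, -0.5]
grip_width: 0.0871
grip_force: 0.0
```

```bash
python3 look.py f; python3 go.py .3395 -.3125 .092
```

```text
13.9167 [ 0.3413271  -0.31048556  0.14565053] [ 7.92661597e-01  6.09661335e-01  2.78445897e-04 -7.56523493e-04] [-9.81351478e-01  4.77960939e-01  1.92921806e+00  6.78682130e-04
  7.35960339e-01 -7.22325573e-01] 0.08692922591003968
t 13.92 pos [ 0.3413 -0.3105  0.1457] F [ 0.  -1.2 -0. ] w 0.0869 gf 0.0
turn [-0.05 -0.08  0.13]
from now [-2.5 -1.2 53.6] ideal frame [-2.4 -1.2 53.7]
```

Emit:
move_arm(series="-2 -1 20 0 0 0;-2 -1 42 0 0 0;-2 -1 53.5 0 0 0;-2 -1 53.5 0 0 0")

```text
time: 14.25
position: [0.3396, -0.3112, 0.0916]
tool_rot: [0.792, 0.61, 0.0, -0.001]
ft_force: [-0.2, 0.2, 0.3]
grip_width: 0.0867
grip_force: 0.0
```

Emit:
move_arm(series="0 0 0 0 0 0;0 0 0 0 0 0;0 0 0 0 0 0;0 0 0 0 0 0;0 0 0 0 0 0;0 0 0 0 0 0;0 0 0 0 0 0;0 0 0 0 0 0", jaw=0.3)

```text
time: 14.92
position: [0.3391, -0.3136, 0.0923]
tool_rot: [0.793, 0.609, 0.0, 0.0]
ft_force: [0.0, -0.2, 0.8]
grip_width: 0.0417
grip_force: 0.0
```

Emit:
move_arm(series="0 0 0 0 0 0;0 0 0 0 0 0;0 0 0 0 0 0;0 0 0 0 0 0")

```text
time: 15.25
position: [0.339, -0.3134, 0.0922]
tool_rot: [0.793, 0.609, -0.0, -0.0]
ft_force: [-0.2, 0.3, 2.1]
grip_width: 0.0366
grip_force: 25.0
```

```bash
python3 go.py .5615 .406 .29
```

```text
t 15.25 pos [ 0.339  -0.3134  0.0922] F [-0.2  0.3  2.1] w 0.0366 gf 25.01134411453677
turn [-0.03 -0.01  0.06]
from now [ 752.5   29.4 -197.6] ideal frame [ 752.5   28.7 -197.8]
```

Emit:
move_arm(series="0 0 -10 0 0 0;0 0 -35 0 0 0;0 0 -70 0 0 0;0 0 -110 0 0 0;0 0 -150 0 0 0;15 1 -180 0 0 0;45 2 -190 0 0 0;82 3 -190 0 0 0")

```text
time: 15.92
position: [0.3651, -0.2374, 0.2854]
tool_rot: [0.794, 0.608, 0.0, 0.005]
ft_force: [0.9, 0.2, -2.6]
grip_width: 0.0364
grip_force: 25.0
```

Emit:
move_arm(series="40 1.5 0 0 0 0;80 3 0 0 0 0;120 4.5 0 0 0 0;160 6 0 0 0 0;200 7.5 0 0 0 0;240 9 0 0 0 0;280 11 0 0 0 0;320 12.5 0 0 0 0")

```text
time: 16.58
position: [0.4576, 0.0731, 0.2818]
tool_rot: [0.793, 0.609, -0.0, -0.0]
ft_force: [0.4, -0.1, -1.6]
grip_width: 0.036
grip_force: 25.0
```

Emit:
move_arm(series="40 2 0 0 0 0;80 3 0 0 0 0;120 4.5 0 0 0 0;160 6 0 0 0 0;200 8 0 0 0 0;240 9 0 0 0 0;280 11 0 0 0 0;315 12 0 0 0 0")

```text
time: 17.25
position: [0.5505, 0.3748, 0.2811]
tool_rot: [0.793, 0.61, -0.0, -0.0]
ft_force: [0.8, -0.4, -0.8]
grip_width: 0.0361
grip_force: 25.0
```

Emit:
move_arm(series="22 1 0 0 0 0;32 1 0 0 0 0;35 1 10 0 0 0;35 1 25 0 0 0")

```text
time: 17.58
position: [0.561, 0.406, 0.2574]
tool_rot: [0.793, 0.609, 0.001, 0.0]
ft_force: [0.1, 0.2, -1.9]
grip_width: 0.036
grip_force: 25.0
```

```bash
python3 look.py g; python3 go.py .561 .405 .113
```

```text
17.6833 [0.55820714 0.40323957 0.25317077] [ 7.93265822e-01  6.08857812e-01 -4.61094893e-03 -4.89553945e-04] [ 4.64020376e-01  6.12218073e-01  1.24112933e+00 -8.16047360e-04
  1.29748576e+00  7.25784172e-01] 0.03638670466977596
t 17.68 pos [0.5582 0.4032 0.2532] F [-0.1 -0.2 -1.9] w 0.0364 gf 25.01817936918087
turn [-0.37  0.39  0.01]
from now [  3.4   3.1 140.1] ideal frame [  2.4   2.2 140.2]
```

Emit:
move_arm(series="0 0 30 0 0 0;0 0 70 0 0 0;0 0 105 0 0 0;0 0 128 0 0 0;0 0 140 0 0 0;0 0 144 0 0 0;0 0 144 0 0 0;0 0 144 0 0 0")

```text
time: 18.35
position: [0.562, 0.4059, 0.1151]
tool_rot: [0.793, 0.609, 0.002, 0.0]
ft_force: [0.7, 0.1, -0.8]
grip_width: 0.0364
grip_force: 25.0
```

```bash
python3 go.py .561 .405 .0982
```

```text
t 18.35 pos [0.562  0.4059 0.1151] F [ 0.7  0.1 -0.8] w 0.0364 gf 25.02019915562414
turn [ 0.14 -0.12  0.03]
from now [-1.1 -0.7 16.9] ideal frame [-1.1 -0.7 16.9]
```

Emit:
move_arm(series="-1 -1 6 0 0 0;-1 -1 11 0 0 0;-1 -1 14.5 0 0 0;-1 -1 15.5 0 0 0;-1 -1 15.5 0 0 0;-1 -1 15.5 0 0 0")

```text
time: 18.85
position: [0.5595, 0.4052, 0.0983]
tool_rot: [0.793, 0.609, 0.0, 0.0]
ft_force: [-0.5, 0.1, 1.7]
grip_width: 0.0361
grip_force: 25.1
```

```bash
python3 go.py
```

```text
t 18.85 pos [0.5595 0.4052 0.0983] F [-0.5  0.1  1.7] w 0.0361 gf 25.053990885135136
turn [ 0.02 -0.02  0.07]
```

Touching (the load is relieved). I release, rise, and head for the wide lid.

Emit:
move_arm(series="0 0 0.5 0 0 0;0 0 0.5 0 0 0;0 0 0.5 0 0 0;0 0 0.5 0 0 0;0 0 0.5 0 0 0;0 0 0.5 0 0 0;0 0 0.5 0 0 0", jaw=1)

```text
time: 19.43
position: [0.5595, 0.405, 0.0971]
tool_rot: [0.793, 0.609, 0.0, 0.0]
ft_force: [-0.1, 0.2, 0.5]
grip_width: 0.0749
grip_force: 0.0
```

Emit:
move_arm(series="0 0 -15 0 0 0;0 0 -40 0 0 0;0 0 -80 0 0 0;0 0 -120 0 0 0;-10 0 -150 0 0 0;-45 0 -150 0 0 0;-85 0 -150 0 0 0;-125 0 -150 0 0 0")

```text
time: 20.1
position: [0.5269, 0.2836, 0.2482]
tool_rot: [0.792, 0.61, 0.001, 0.001]
ft_force: [0.4, -0.5, 0.7]
grip_width: 0.0869
grip_force: 0.0
```

Emit:
move_arm(series="-40 0 0 0 0 0;-80 0 0 0 0 0;-120 0 0 0 0 0;-160 0 0 0 0 0;-200 0 0 0 0 0;-230 0 0 0 0 0;-240 0 0 0 0 0;-240 0 0 0 0 0")

```text
time: 20.77
position: [0.4649, 0.0505, 0.2474]
tool_rot: [0.794, 0.608, 0.0, 0.0]
ft_force: [0.3, 1.2, -0.6]
grip_width: 0.0872
grip_force: 0.0
```

```bash
python3 look.py h jar_a; python3 go.py .4415 -.1055 .115; python3 -c "
import cv2;a=cv2.imread('pics/top_h.png')[150:300,150:350];b=cv2.imread('pics/side_h.png')[120:270,250:450]
cv2.imwrite('pics/crop_h.png',cv2.resize(cv2.hconcat([a,b]),None,fx=2,fy=2))"
```

```text
top jar_a [([0.558, 0.406, 0.006], 0.76), ([0.542, 0.352, 0.001], 0.62), ([0.532, 0.297, 0.009], 0.58)]
side jar_a [([0.533, 0.301, 0.006], 0.63), ([0.563, 0.406, 0.007], 0.46)]
20.9667 [0.46585573 0.05352232 0.24732511] [7.92636516e-01 6.09694309e-01 4.48517581e-04 4.30728147e-05] [-1.24948270e-01  3.14222475e-01  1.80881186e+00  6.69880736e-04
  1.01786047e+00  1.34146546e-01] 0.08709706625999655
t 20.97 pos [0.4659 0.0535 0.2473] F [ 0.2 -0.  -0.1] w 0.0871 gf 0.0
turn [ 0.04 -0.04  0.13]
from now [-160.    17.2  132.2] ideal frame [-159.9   17.6  132.3]
```

View pics/crop_h.png

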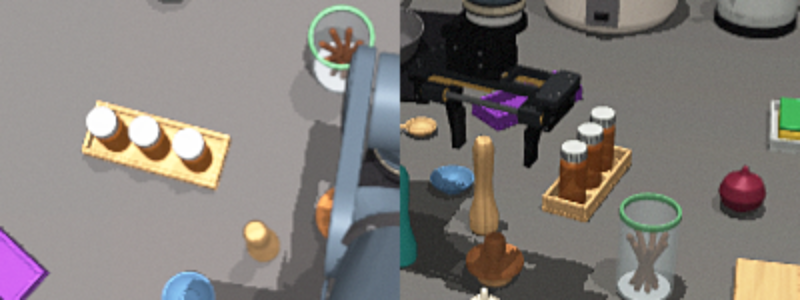

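The crop shows all three jars standing upright in a row in the tray. On to the wide lid.

Emit:
move_arm(series="-35 4 20 0 0 0;-75 8 45 0 0 0;-115 12 75 0 0 0;-145 16 105 0 0 0;-158 17 125 0 0 0;-160 17 132 0 0 0;-160 17 132 0 0 0;-160 17 132 0 0 0")

```text
time: 21.63
position: [0.4408, -0.1055, 0.115]
tool_rot: [0.793, 0.61, -0.0, -0.001]
ft_force: [0.2, 1.3, 0.1]
grip_width: 0.0868
grip_force: 0.0
```

```bash
python3 look.py i lid_wide; python3 go.py .4415 -.1055 .058
```

```text
top lid_wide []
side lid_wide [([0.438, -0.107, 0.002], 0.9)]
21.8333 [ 0.44143791 -0.10562004  0.11644297] [7.92299882e-01 6.10130384e-01 6.20274198e-04 1.19451319e-03] [-4.81983039e-01  5.28333424e-01  1.97186017e+00  2.09244518e-04
  6.38710042e-01 -2.23806222e-01] 0.08693358791106003
t 21.83 pos [ 0.4414 -0.1056  0.1164] F [ 0.3 -0.2  0.6] w 0.0869 gf 0.0
turn [0.15 0.03 0.2 ]
from now [ 0.2 -0.1 58.4] ideal frame [ 0.1  0.  58.4]
```

Emit:
move_arm(series="0 0 20 0 0 0;0 0 42 0 0 0;0 0 55 0 0 0;0 0 57.5 0 0 0;0 0 57.5 0 0 0")

```text
time: 22.25
position: [0.4406, -0.106, 0.0578]
tool_rot: [0.793, 0.61, -0.0, -0.0]
ft_force: [0.6, 0.6, 0.6]
grip_width: 0.087
grip_force: 0.0
```

Emit:
move_arm(series="0 0 0 0 0 0;0 0 0 0 0 0;0 0 0 0 0 0;0 0 0 0 0 0;0 0 0 0 0 0;0 0 0 0 0 0;0 0 0 0 0 0;0 0 0 0 0 0", jaw=0.2, newtons=30)

```text
time: 22.92
position: [0.4404, -0.1067, 0.0578]
tool_rot: [0.793, 0.609, -0.0, 0.0]
ft_force: [0.2, 0.2, -0.2]
grip_width: 0.0415
grip_force: 0.0
```

Emit:
move_arm(series="0 0 0 0 0 0;0 0 0 0 0 0;0 0 0 0 0 0;0 0 0 0 0 0;0 0 0 0 0 0;0 0 0 0 0 0")

```text
time: 23.42
position: [0.4406, -0.1067, 0.0577]
tool_rot: [0.793, 0.609, 0.0, 0.0]
ft_force: [0.3, -0.4, 0.1]
grip_width: 0.0268
grip_force: 30.0
```

```bash
python3 go.py .6435 -.134 .19
```

```text
t 23.42 pos [ 0.4406 -0.1067  0.0577] F [ 0.3 -0.4  0.1] w 0.0268 gf 29.99943182046991
turn [0.02 0.01 0.05]
from now [  26.   203.1 -132.2] ideal frame [  26.2  203.  -132.3]
```

Emit:
move_arm(series="0 0 -10 0 0 0;0 0 -35 0 0 0;0 0 -70 0 0 0;0 0 -105 0 0 0;0 15 -135 0 0 0;5 45 -142 0 0 0;10 80 -142 0 0 0;15 115 -142 0 0 0")

```text
time: 24.08
position: [0.556, -0.1216, 0.201]
tool_rot: [0.793, 0.609, 0.0, 0.0]
ft_force: [0.1, -0.6, -1.1]
grip_width: 0.0268
grip_force: 30.0
```

Emit:
move_arm(series="4 35 0 0 0 0;9 65 0 0 0 0;11 82 0 0 0 0;11 88 0 0 0 0;11 88 0 0 0 0;11 88 0 0 0 0;11 88 0 0 0 0")

```text
time: 24.67
position: [0.6412, -0.1333, 0.1991]
tool_rot: [0.793, 0.609, -0.001, -0.001]
ft_force: [0.4, 0.2, -1.2]
grip_width: 0.0266
grip_force: 30.0
```

```bash
python3 look.py j lid_wide canister_wide; python3 go.py .6435 -.134 .148; python3 -c "
import cv2;b=cv2.imread('pics/side_j.png')[200:380,240:440]
cv2.imwrite('pics/crop_j.png',cv2.resize(b,None,fx=3,fy=3))"
```

```text
top lid_wide [([0.641, -0.131, 0.142], 0.45)]
top canister_wide [([0.645, -0.136, 0.002], 0.44)]
side lid_wide [([0.642, -0.132, 0.142], 0.84)]
side canister_wide [([0.643, -0.135, -0.004], 0.82)]
24.9667 [ 0.64282386 -0.13385214  0.19999882] [ 7.93114828e-01  6.09072137e-01 -3.51300141e-05 -2.19505724e-05] [-3.75140682e-01  6.18797435e-01  1.39081429e+00 -4.15724443e-05
  1.13205473e+00 -1.14107030e-01] 0.02669891462963983
t 24.97 pos [ 0.6428 -0.1339  0.2   ] F [-0.3  0.6 -1.9] w 0.0267 gf 29.99866571626626
turn [-0.    0.    0.04]
from now [ 0.   0.7 52. ] ideal frame [ 0.   0.7 52. ]
```

View pics/crop_j.png

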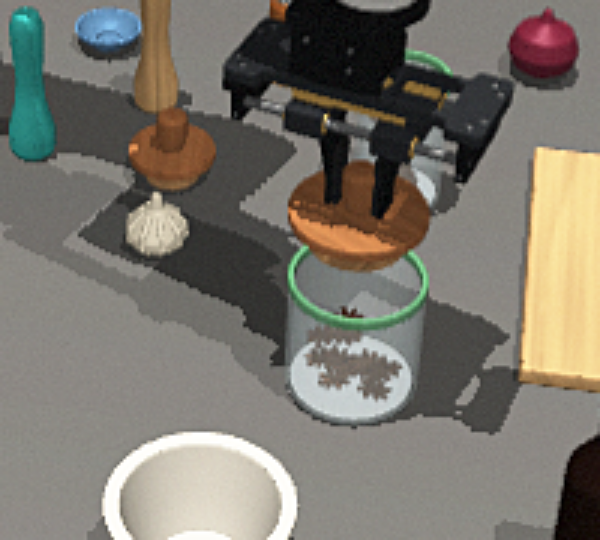

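The lid hangs level and centred over the wide canister's rim, with the rim at about (358,280) in the crop. I lower it.

Emit:
move_arm(series="-1.5 1.5 12 0 0 0;-1.5 1.5 26 0 0 0;-1.5 1.5 36 0 0 0;-1.5 1.5 42 0 0 0;-1.5 1.5 46 0 0 0;-1.5 1.5 49 0 0 0;-1.5 1.5 51 0 0 0;-1.5 1.5 51 0 0 0")

```text
time: 25.63
position: [0.6444, -0.1357, 0.1485]
tool_rot: [0.793, 0.609, -0.0, -0.0]
ft_force: [1.0, 0.1, -0.9]
grip_width: 0.0266
grip_force: 30.0
```

```bash
python3 go.py .643 -.134 .1477
```

```text
t 25.63 pos [ 0.6444 -0.1357  0.1485] F [ 1.   0.1 -0.9] w 0.0266 gf 29.998685600585304
turn [-0.01 -0.    0.06]
from now [ 1.3 -1.8  0.8] ideal frame [ 1.3 -1.8  0.8]
```

Emit:
move_arm(series="0 0 1 0 0 0;0 0 1.5 0 0 0;0 0 2 0 0 0;0 0 2 0 0 0")

```text
time: 25.97
position: [0.6448, -0.1359, 0.1477]
tool_rot: [0.793, 0.609, 0.0, 0.001]
ft_force: [0.1, 0.4, 2.4]
grip_width: 0.0269
grip_force: 30.0
```

```bash
python3 go.py
```

```text
t 25.97 pos [ 0.6448 -0.1359  0.1477] F [0.1 0.4 2.4] w 0.0269 gf 30.00235087762121
turn [0.08 0.01 0.06]
```

Seated height (0.1477) is reached with contact. I release, rise, and go to the narrow lid.

Emit:
move_arm(series="0 0 0 0 0 0;0 0 0 0 0 0;0 0 0 0 0 0;0 0 0 0 0 0;0 0 0 0 0 0;0 0 0 0 0 0;0 0 0 0 0 0;0 0 0 0 0 0", jaw=1)

```text
time: 26.63
position: [0.6443, -0.1357, 0.1466]
tool_rot: [0.793, 0.609, -0.0, -0.0]
ft_force: [-1.4, -0.5, 0.7]
grip_width: 0.0725
grip_force: 0.0
```

Emit:
move_arm(series="0 0 -15 0 0 0;0 0 -45 0 0 0;0 0 -80 0 0 0;0 -15 -100 0 0 0;0 -45 -100 0 0 0;0 -85 -100 0 0 0;0 -120 -100 0 0 0;0 -135 -100 0 0 0")

```text
time: 27.3
position: [0.5087, -0.0987, 0.2465]
tool_rot: [0.793, 0.609, -0.001, -0.002]
ft_force: [0.3, 0.5, 0.3]
grip_width: 0.0869
grip_force: 0.0
```

```bash
python3 look.py k lid_wide lid_narrow canister_narrow pestle; python3 go.py .456 .1065 .25 .456 .1065 .115
```

```text
top lid_wide [([0.646, -0.135, 0.088], 0.8), ([0.545, 0.354, 0.001], 0.17)]
top lid_narrow [([0.455, 0.107, 0.001], 0.52)]
top canister_narrow [([0.658, 0.109, -0.001], 0.69)]
top pestle [([0.417, 0.21, 0.002], 0.41)]
side lid_wide [([0.643, -0.133, 0.088], 0.84)]
side lid_narrow [([0.454, 0.106, -0.002], 0.55)]
side canister_narrow [([0.563, 0.406, 0.005], 0.63)]
side pestle [([0.321, 0.115, 0.001], 0.96), ([0.421, 0.211, 0.002], 0.68), ([0.561, 0.406, 0.003], 0.54)]
27.8 [ 0.51481212 -0.10123248  0.2464767 ] [7.93054308e-01 6.09150918e-01 8.20573944e-05 1.25948764e-04] [-4.07345883e-01  3.90384969e-01  1.68075249e+00  2.36200406e-05
  1.07015526e+00 -1.46539913e-01] 0.08695797031767472
t 27.8 pos [ 0.5148 -0.1012  0.2465] F [-0.1 -0.7 -0.4] w 0.087 gf 0.0
turn [0.02 0.   0.06]
from now [ 185.5 -110.4   -3.6] ideal frame [ 185.4 -110.6   -3.5]
from now [ 185.5 -110.4  131.4] ideal frame [ 185.4 -110.6  131.5]
```

View pics/side_k.png

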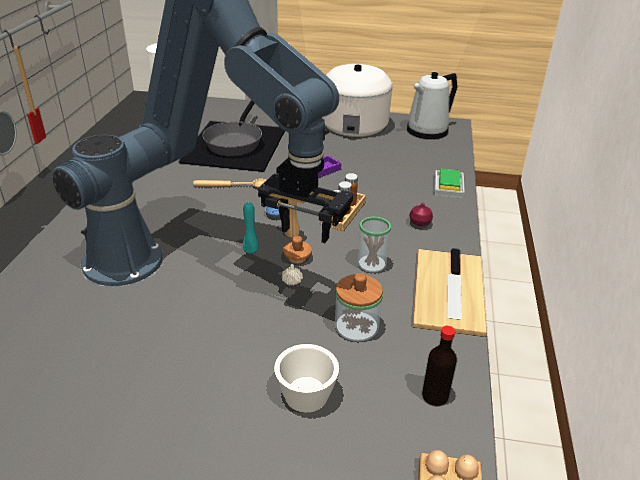

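The wide lid sits flat on its canister at about (359,291). Next is the narrow lid.

Emit:
move_arm(series="30 -18 0 0 0 0;64 -38 0 0 0 0;98 -58 0 0 0 0;132 -78 0 0 0 0;162 -97 0 0 0 0;181 -108 10 0 0 0;185.5 -110.5 35 0 0 0;185.5 -110.5 70 0 0 0")

```text
time: 28.47
position: [0.4571, 0.109, 0.1782]
tool_rot: [0.792, 0.611, 0.003, 0.002]
ft_force: [1.1, 0.2, -0.6]
grip_width: 0.0873
grip_force: 0.0
```

Emit:
move_arm(series="0 0 30 0 0 0;0 0 50 0 0 0;0 0 60 0 0 0;0 0 60 0 0 0;0 0 60 0 0 0")

```text
time: 28.88
position: [0.4552, 0.1069, 0.1161]
tool_rot: [0.793, 0.609, -0.0, -0.0]
ft_force: [-0.4, -0.3, -0.4]
grip_width: 0.0869
grip_force: 0.0
```

```bash
python3 go.py .456 .1065 .058
```

```text
t 28.88 pos [0.4552 0.1069 0.1161] F [-0.4 -0.3 -0.4] w 0.0869 gf 0.0
turn [-0.07  0.02  0.06]
from now [-0.1  0.9 58.1] ideal frame [-0.2  0.8 58.1]
```

Emit:
move_arm(series="0 0 20 0 0 0;0 0 42 0 0 0;0 0 55 0 0 0;0 0 58 0 0 0;0 0 58 0 0 0")

```text
time: 29.3
position: [0.4555, 0.1068, 0.0588]
tool_rot: [0.793, 0.609, 0.0, 0.0]
ft_force: [0.2, 0.1, 0.4]
grip_width: 0.0872
grip_force: 0.0
```

Emit:
move_arm(series="0 0 0 0 0 0;0 0 0 0 0 0;0 0 0 0 0 0;0 0 0 0 0 0;0 0 0 0 0 0;0 0 0 0 0 0;0 0 0 0 0 0;0 0 0 0 0 0", jaw=0.2)

```text
time: 29.97
position: [0.455, 0.1069, 0.0588]
tool_rot: [0.793, 0.609, 0.0, 0.0]
ft_force: [-0.1, -0.6, -0.5]
grip_width: 0.0419
grip_force: 0.0
```

Emit:
move_arm(series="0 0 0 0 0 0;0 0 0 0 0 0;0 0 0 0 0 0;0 0 0 0 0 0;0 0 0 0 0 0;0 0 0 0 0 0")

```text
time: 30.47
position: [0.4551, 0.1068, 0.0587]
tool_rot: [0.793, 0.609, 0.0, 0.0]
ft_force: [0.7, -0.2, -0.4]
grip_width: 0.0261
grip_force: 30.0
```

```bash
python3 go.py .656 .113 .22
```

```text
t 30.47 pos [0.4551 0.1068 0.0587] F [ 0.7 -0.2 -0.4] w 0.0261 gf 29.995833207503892
turn [ 0.01 -0.    0.06]
from now [  57.8  192.5 -161.3] ideal frame [  58.   192.4 -161.3]
```

Emit:
move_arm(series="0 0 -10 0 0 0;0 0 -35 0 0 0;0 0 -72 0 0 0;0 0 -110 0 0 0;0 0 -145 0 0 0;5 15 -162 0 0 0;14 45 -164 0 0 0;25 82 -164 0 0 0")

```text
time: 31.13
position: [0.5397, 0.1102, 0.2248]
tool_rot: [0.793, 0.609, 0.0, 0.0]
ft_force: [0.3, 0.6, -1.4]
grip_width: 0.027
grip_force: 30.0
```

Emit:
move_arm(series="11 37 0 0 0 0;21 70 0 0 0 0;28 95 0 0 0 0;32 107 0 0 0 0;33 110 0 0 0 0;33 110 0 0 0 0;33 110 0 0 0 0;33 110 0 0 0 0")

```text
time: 31.8
position: [0.6537, 0.1135, 0.2224]
tool_rot: [0.793, 0.609, -0.001, -0.001]
ft_force: [0.7, 0.1, -1.5]
grip_width: 0.0266
grip_force: 30.0
```

```bash
python3 look.py l lid_narrow canister_narrow; python3 go.py .656 .113 .1687; python3 -c "
import cv2;b=cv2.imread('pics/side_l.png')[140:320,260:460]
cv2.imwrite('pics/crop_l.png',cv2.resize(b,None,fx=3,fy=3))"
```

```text
top lid_narrow []
top canister_narrow []
side lid_narrow [([0.652, 0.112, 0.165], 0.81)]
side canister_narrow [([0.656, 0.116, -0.001], 0.78)]
32.1 [0.65509315 0.11342489 0.22302955] [7.93011750e-01 6.09206337e-01 3.54110614e-05 4.06513082e-05] [ 3.70980468e-03  6.04572599e-01  1.34694692e+00 -2.33968168e-05
  1.18996753e+00  2.64396055e-01] 0.026726605940182977
t 32.1 pos [0.6551 0.1134 0.223 ] F [-0.7  0.  -1.3] w 0.0267 gf 29.99556267459411
turn [ 0.01 -0.    0.06]
from now [-0.2  1.  54.3] ideal frame [-0.2  1.  54.3]
```

View pics/crop_l.png

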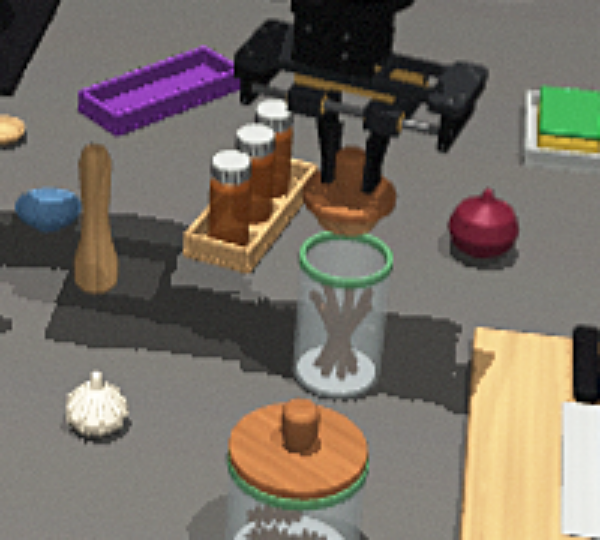

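The narrow lid hangs level over its canister's rim (about (347,258) in the crop), and the wide lid is flush. I lower it.

Emit:
move_arm(series="0 1.5 14 0 0 0;0 1.5 28 0 0 0;0 1.5 38 0 0 0;0 1.5 45 0 0 0;0 1.5 49 0 0 0;0 1.5 52 0 0 0;0 1.5 54 0 0 0;0 1.5 54 0 0 0")

```text
time: 32.77
position: [0.6572, 0.113, 0.169]
tool_rot: [0.793, 0.609, 0.0, 0.0]
ft_force: [0.6, -0.1, -1.1]
grip_width: 0.0265
grip_force: 30.0
```

Emit:
move_arm(series="0 0 0.5 0 0 0;0 0 1 0 0 0;0 0 1 0 0 0")

```text
time: 33.02
position: [0.6574, 0.113, 0.1687]
tool_rot: [0.793, 0.609, 0.001, 0.0]
ft_force: [0.3, 0.3, 2.6]
grip_width: 0.027
grip_force: 30.0
```

```bash
python3 go.py .656 .113 .1687
```

```text
t 33.02 pos [0.6574 0.113  0.1687] F [0.3 0.3 2.6] w 0.027 gf 29.998650251654908
turn [ 0.09 -0.03  0.06]
from now [-0.4 -1.4 -0. ] ideal frame [-0.4 -1.4 -0. ]
```

Emit:
move_arm(series="0 0 0 0 0 0;0 0 0 0 0 0;0 0 0 0 0 0;0 0 0 0 0 0;0 0 0 0 0 0;0 0 0 0 0 0;0 0 0 0 0 0;0 0 0 0 0 0", jaw=1)

```text
time: 33.68
position: [0.6569, 0.113, 0.1676]
tool_rot: [0.793, 0.609, -0.0, -0.0]
ft_force: [0.0, -0.5, 0.0]
grip_width: 0.0724
grip_force: 0.0
```

Emit:
move_arm(series="0 0 -15 0 0 0;0 0 -45 0 0 0;0 0 -80 0 0 0;0 -15 -90 0 0 0;5 -45 -90 0 0 0;8 -85 -90 0 0 0;10 -110 -90 0 0 0;10 -115 -90 0 0 0")

```text
time: 34.35
position: [0.5431, 0.1538, 0.2577]
tool_rot: [0.792, 0.61, -0.002, -0.002]
ft_force: [-0.3, -0.5, -0.3]
grip_width: 0.0864
grip_force: 0.0
```

```bash
python3 look.py m lid_narrow pestle mortar; python3 go.py .4205 .2115 .25
```

```text
top lid_narrow [([0.659, 0.112, 0.113], 0.42)]
top pestle [([0.569, -0.353, -0.001], 0.73)]
top mortar [([0.568, -0.351, 0.001], 0.81)]
side lid_narrow []
side pestle [([0.42, 0.213, 0.0], 0.88), ([0.322, 0.117, 0.002], 0.6)]
side mortar [([0.571, -0.355, 0.003], 0.75)]
34.75 [0.54963424 0.15178822 0.25752302] [7.93340612e-01 6.08777932e-01 2.45084815e-04 2.06318936e-04] [ 7.35682519e-02  4.38194397e-01  1.55826316e+00 -8.33895418e-05
  1.14449888e+00  3.35360416e-01] 0.08734139125865269
t 34.75 pos [0.5496 0.1518 0.2575] F [ 0.1 -0.2  0.1] w 0.0873 gf 0.0
turn [ 0.04 -0.01  0.  ]
from now [  24.3 -140.2    7.4] ideal frame [  24.3 -140.2    7.5]
```

View pics/side_m.png

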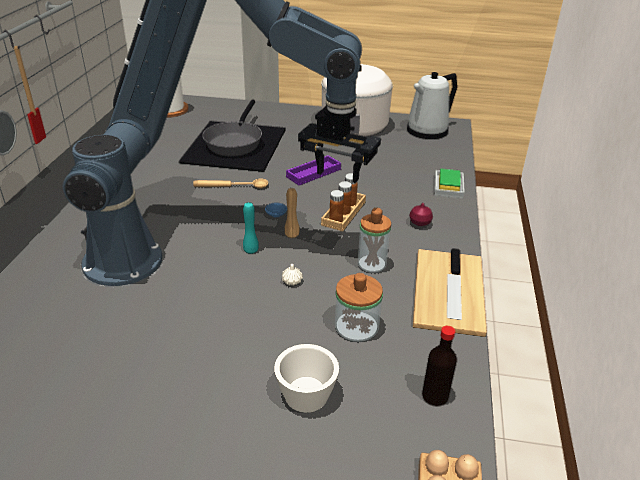

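Both lids are seated, at (359,291) and (376,223). Now the wooden pestle at (291,212).

Emit:
move_arm(series="5 -30 0 0 0 0;12 -68 0 0 0 0;18 -105 0 0 0 0;23 -130 10 0 0 0;24.5 -140.5 40 0 0 0;24.5 -140.5 60 0 0 0;24.5 -140.5 60 0 0 0;24.5 -140.5 60 0 0 0")

```text
time: 35.42
position: [0.4193, 0.2121, 0.1972]
tool_rot: [0.793, 0.609, -0.001, -0.0]
ft_force: [0.9, -0.3, -0.3]
grip_width: 0.0867
grip_force: 0.0
```

```bash
python3 go.py .4205 .212 .122
```

```text
t 35.42 pos [0.4193 0.2121 0.1972] F [ 0.9 -0.3 -0.3] w 0.0867 gf 0.0
turn [-0.08  0.05  0.04]
from now [ 0.3  1.2 75.2] ideal frame [ 0.2  1.1 75.2]
```

Emit:
move_arm(series="0 0.5 20 0 0 0;0 0.5 45 0 0 0;0 0.5 65 0 0 0;0 0.5 75 0 0 0;0 0.5 75 0 0 0")

```text
time: 35.83
position: [0.4205, 0.2117, 0.1218]
tool_rot: [0.793, 0.609, -0.001, -0.0]
ft_force: [0.2, 0.0, 0.9]
grip_width: 0.0869
grip_force: 0.0
```

Emit:
move_arm(series="0 0 0 0 0 0;0 0 0 0 0 0;0 0 0 0 0 0;0 0 0 0 0 0;0 0 0 0 0 0;0 0 0 0 0 0;0 0 0 0 0 0;0 0 0 0 0 0", jaw=0.2)

```text
time: 36.5
position: [0.4194, 0.2121, 0.1229]
tool_rot: [0.793, 0.609, 0.0, 0.0]
ft_force: [-0.5, 1.1, -0.0]
grip_width: 0.0412
grip_force: 0.0
```

Emit:
move_arm(series="0 0 0 0 0 0;0 0 0 0 0 0;0 0 0 0 0 0;0 0 0 0 0 0;0 0 0 0 0 0;0 0 0 0 0 0")

```text
time: 37.0
position: [0.4192, 0.2121, 0.1227]
tool_rot: [0.793, 0.609, -0.0, -0.0]
ft_force: [-1.3, 0.5, 0.8]
grip_width: 0.0276
grip_force: 29.7
```

```bash
python3 go.py .5685 -.354 .32
```

```text
t 37.0 pos [0.4192 0.2121 0.1227] F [-1.3  0.5  0.8] w 0.0276 gf 29.704108218342853
turn [-0.03  0.01  0.06]
from now [-508.4  290.1 -197.4] ideal frame [-508.1  290.7 -197.3]
```

Emit:
move_arm(series="0 0 -10 0 0 0;0 0 -35 0 0 0;0 0 -70 0 0 0;0 0 -108 0 0 0;0 0 -145 0 0 0;0 0 -172 0 0 0;-8 4 -182 0 0 0;-30 17 -182 0 0 0")

```text
time: 37.67
position: [0.429, 0.1801, 0.3073]
tool_rot: [0.792, 0.611, 0.003, 0.001]
ft_force: [1.5, -0.0, -1.5]
grip_width: 0.0273
grip_force: 29.7
```

Emit:
move_arm(series="-31 18 0 0 0 0;-65 37 0 0 0 0;-99 56 0 0 0 0;-133 76 0 0 0 0;-167 95 0 0 0 0;-201 115 0 0 0 0;-235 134 0 0 0 0;-269 154 0 0 0 0")

```text
time: 38.33
position: [0.5066, -0.1232, 0.3031]
tool_rot: [0.793, 0.609, -0.001, -0.001]
ft_force: [0.6, -0.4, -0.2]
grip_width: 0.0276
grip_force: 29.7
```

Emit:
move_arm(series="-34 20 0 0 0 0;-68 39 0 0 0 0;-102 58 0 0 0 0;-136 77 0 0 0 0;-168 96 0 0 0 0;-193 110 0 0 0 0;-206 117 0 0 0 0;-209 119 0 0 0 0")

```text
time: 39.0
position: [0.5677, -0.3574, 0.3019]
tool_rot: [0.794, 0.608, -0.001, -0.001]
ft_force: [-0.0, -0.7, -1.6]
grip_width: 0.0278
grip_force: 29.7
```

```bash
python3 look.py n pestle mortar; python3 go.py .5685 -.354 .1367
```

```text
top pestle [([0.323, 0.114, 0.001], 0.48)]
top mortar []
side pestle [([0.325, 0.119, 0.002], 0.8), ([0.57, -0.351, 0.18], 0.7), ([0.648, -0.136, -0.003], 0.3)]
side mortar [([0.569, -0.355, -0.001], 0.62)]
39.3 [ 0.56830491 -0.35181065  0.30452737] [ 7.92592349e-01  6.09751484e-01 -4.43163689e-05 -7.03829432e-04] [-7.21234764e-01  5.34632622e-01  1.24313783e+00  1.88107225e-04
  1.36522058e+00 -4.61971356e-01] 0.027566305264095068
t 39.3 pos [ 0.5683 -0.3518  0.3045] F [-0.6 -0.6 -0.5] w 0.0276 gf 29.698500957889564
turn [-0.07 -0.05  0.14]
from now [ -2.2   0.9 167.8] ideal frame [ -2.1   0.8 167.8]
```

View pics/side_n.png

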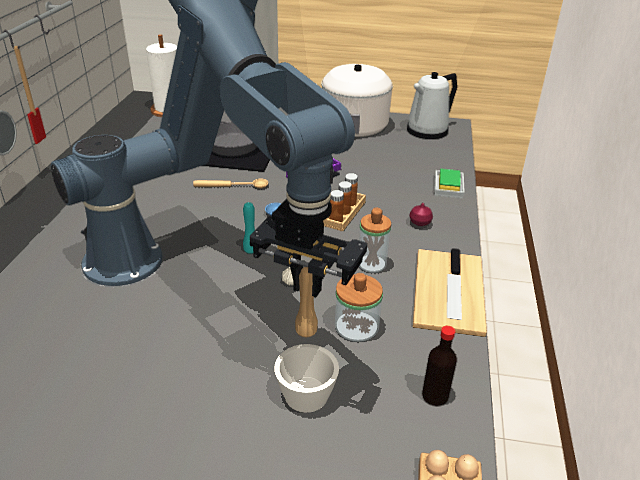

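The pestle hangs upright, head down, over the mortar at about (307,375). I lower it.

Emit:
move_arm(series="-1 0 20 0 0 0;-1 0 50 0 0 0;-1 0 85 0 0 0;-1 0 115 0 0 0;-1 0 138 0 0 0;-1 0 152 0 0 0;-1 0 158 0 0 0;-1 0 158 0 0 0")

```text
time: 39.97
position: [0.5677, -0.3528, 0.1454]
tool_rot: [0.793, 0.61, -0.0, -0.002]
ft_force: [-0.0, 0.3, -0.1]
grip_width: 0.0276
grip_force: 29.7
```

Emit:
move_arm(series="0 0 4 0 0 0;0 0 7 0 0 0;0 0 9 0 0 0;0 0 9.5 0 0 0;0 0 9.5 0 0 0")

```text
time: 40.38
position: [0.5685, -0.3546, 0.1377]
tool_rot: [0.793, 0.609, 0.0, 0.0]
ft_force: [-0.4, 0.1, -1.0]
grip_width: 0.0275
grip_force: 29.7
```

```bash
python3 go.py .5685 -.354 .1367
```

```text
t 40.38 pos [ 0.5685 -0.3546  0.1377] F [-0.4  0.1 -1. ] w 0.0275 gf 29.698469363330275
turn [0.04 0.02 0.05]
from now [ 0.6 -0.2  1. ] ideal frame [ 0.6 -0.2  1. ]
```

Emit:
move_arm(series="0 0 0.5 0 0 0;0 0 1 0 0 0;0 0 1.5 0 0 0;0 0 1.5 0 0 0")

```text
time: 40.72
position: [0.5686, -0.3549, 0.1367]
tool_rot: [0.793, 0.609, 0.0, 0.001]
ft_force: [-1.4, 0.0, 3.3]
grip_width: 0.0276
grip_force: 29.7
```

Emit:
move_arm(series="0 0 0 0 0 0;0 0 0 0 0 0;0 0 0 0 0 0;0 0 0 0 0 0;0 0 0 0 0 0;0 0 0 0 0 0;0 0 0 0 0 0;0 0 0 0 0 0", jaw=1)

```text
time: 41.38
position: [0.5683, -0.3545, 0.1356]
tool_rot: [0.793, 0.609, -0.0, -0.0]
ft_force: [0.7, 0.5, 0.2]
grip_width: 0.0733
grip_force: 0.0
```

Emit:
move_arm(series="0 0 -10 0 0 0;0 0 -30 0 0 0;0 0 -60 0 0 0;0 0 -95 0 0 0;0 0 -130 0 0 0;0 -10 -150 0 0 0;0 -40 -150 0 0 0;0 -80 -150 0 0 0")

```text
time: 42.05
position: [0.4931, -0.3354, 0.2888]
tool_rot: [0.793, 0.61, 0.001, 0.004]
ft_force: [-0.2, -1.1, -1.1]
grip_width: 0.0871
grip_force: 0.0
```

Emit:
move_arm(series="0 -30 0 0 0 0;0 -60 0 0 0 0;0 -75 0 0 0 0;0 -80 0 0 0 0;0 -80 0 0 0 0")

```text
time: 42.47
position: [0.4132, -0.3132, 0.2867]
tool_rot: [0.793, 0.609, 0.0, 0.001]
ft_force: [-0.2, -0.8, 0.0]
grip_width: 0.0873
grip_force: 0.0
```

```bash
python3 look.py z jar_a lid_wide lid_narrow pestle tray canister_wide canister_narrow mortar
```

```text
top jar_a [([0.56, 0.404, 0.007], 0.76), ([0.534, 0.3, 0.005], 0.65)]
top lid_wide [([0.647, -0.134, 0.089], 0.66)]
top lid_narrow [([0.656, 0.113, 0.111], 0.82)]
top pestle [([0.322, 0.117, -0.002], 0.8), ([0.569, -0.358, 0.018], 0.69), ([0.544, 0.352, 0.0], 0.67), ([0.645, -0.135, 0.09], 0.34)]
top tray [([0.41, 0.577, -0.001], 0.81), ([0.547, 0.35, 0.003], 0.64)]
top canister_wide [([0.644, -0.129, -0.001], 0.76)]
top canister_narrow [([0.57, -0.356, 0.02], 0.64), ([0.534, 0.299, 0.008], 0.6), ([0.657, 0.112, -0.001], 0.56)]
top mortar [([0.568, -0.351, 0.0], 0.96)]
side jar_a [([0.533, 0.3, 0.006], 0.84), ([0.56, 0.404, 0.006], 0.51)]
side lid_wide [([0.644, -0.134, 0.092], 0.83)]
side lid_narrow [([0.658, 0.112, 0.112], 0.6)]
side pestle [([0.571, -0.356, 0.015], 0.88), ([0.32, 0.118, 0.001], 0.76)]
side tray [([0.417, 0.579, 0.002], 0.88), ([0.549, 0.352, -0.002], 0.58), ([0.656, 0.114, 0.002], 0.53)]
side canister_wide [([0.643, -0.137, -0.005], 0.56)]
side canister_narrow [([0.654, 0.113, 0.0], 0.83)]
side mortar [([0.567, -0.356, 0.003], 0.57)]
43.3667 [ 0.41374951 -0.31323238  0.28571975] [ 7.93064428e-01  6.09137761e-01 -4.88883899e-06 -1.04466493e-05] [-8.63559426e-01  3.34298846e-01  1.64550399e+00 -9.45244876e-06
  1.16181119e+00 -6.02705164e-01] 0.08691885661604232
```

View pics/side_z.png

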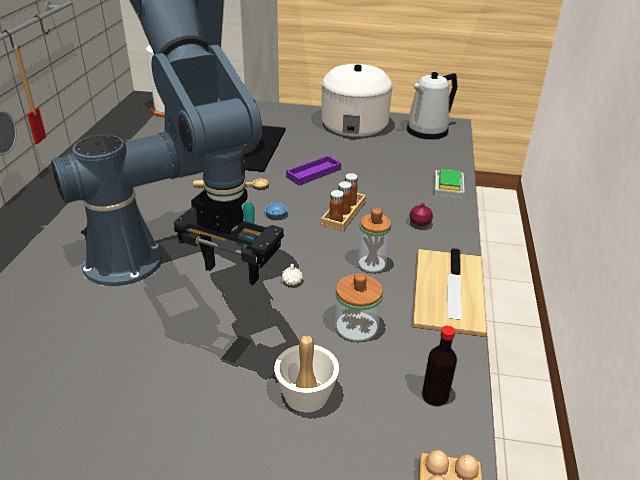

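View pics/top_z.png

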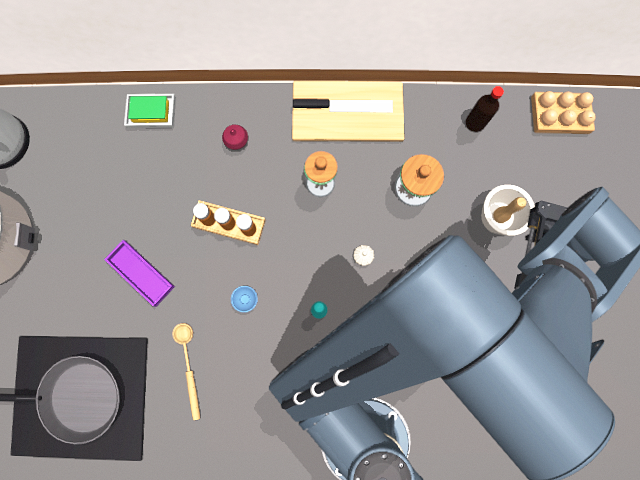

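Both views show everything in place. The jars stand in the tray at (228,222), the lids sit on their canisters at (321,165) and (422,175), and the pestle stands head down in the mortar at (510,208).

```bash
python3 -c "from rig import robot; print(robot.hand_in())"
```

```text
the job is handed in; nothing more can be done
None
```

I handed the job in at about 43 s on the robot clock: both jars are upright in the tray, each lid is fully seated on its canister, and the pestle stands head down in the mortar.

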